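# Load a round bar into the V-block drilling jig and clamp it

### The arm

A 7-joint arm with a two-finger parallel gripper is mounted at the origin on the work surface. World frame = base frame: x ahead of the robot, y to its left, z up, the work surface at z = 0. Lengths are in mm, angles in rad, forces in N, time in s.
With the tool pointing down it reaches from about 400 to 750 mm from the base axis. Payload 19.5 kg.
Tool frame: the origin (TCP) lies midway between the tips of the shut fingers; the grasp point (between the pads) lies 19 mm behind it (env.tcp_to_grasp is the distance from the TCP to the grasp point, in mm); z points along the fingers, y is the line along which they close (so a half turn about z gives the same grasp; the last joint's range is limited). The gripper opens to 85 mm and grips with 20 to 120 N. Pads are 22 mm wide; open, the fingers measure 114 mm over their backs; the gripper's body (76 mm by 85 mm) begins 54 mm behind the grasp point. The pads swing forward as they close: fully open they stand 13 mm farther back than shut.
Start: joints at [-1.16, 0.707, -0.028, 1.485, 0.022, 0.951, -0.075], TCP at [251.538, 517.033, 231.268] pointing down, gripper open.
Joint ranges: [-2.71, 2.71], [-0.32, 2.16], [-1.57, 1.52], [0, 2.45], [-1.46, 4.6], [0, 2.02], [-2.83, 2.83]. Speed limits (rad/s): [1.89, 1.89, 2.57, 2.57, 3.01, 3.01, 3.01].

### API

Orientations are given as a 3x3 rotation matrix whose columns are the frame's x, y, z axes.
In Python, from workcell import telemetry, read_camera, env gives the robot as it stands.
- The arm moves only by the shell command python3 -m pendant 'ROWS' [FORCE]. ROWS is JSON, a list of rows, each a list of 5 numbers: the shift along the tool's x, y, z in units of 0.5 m (1.0 is 0.5 m), then the turn about the tool's z in units of pi/4 rad (1.0 is pi/4 rad), then the closure, from -1 (fully open) to 1 (shut). A call has 1 to 5 rows; each row is the pose to reach, as a shift and turn from the pose commanded when the call began, along the tool's axes at that moment; what a row does not reach only later rows make up. A row lasts 1/10 s, in which the tool goes at most 50 mm and 8.59 degrees, less where a joint would pass 70% of its speed; a pose out of reach is approached as far as the arm can. A call with a number of a shift or a turn outside -1 to 1 is refused whole. A call with a gripper value outside its range is refused whole. The fingers move at their own pace and stop on an object; FORCE is the grip in N (left out, the last holds). Time passes only in rows, so rows that repeat a pose let the fingers close. It gives the time, the measured TCP pose, the force, the opening and the grip force at its end, in the units of the state.
- telemetry.state(): the state, without advancing time (a new reading comes with each control period).
- read_camera(name): name is "scene" or "top"; returns a dict with "img" (384x512x3 uint8, red, green, blue), "depth" (384x512 float32, mm along the optical axis (not along the pixel's ray), 0 where there is no reading), "vfov" (degrees; the focal length in pixels is half the picture's height over the tangent of half this angle, whatever the lens; pixels are square), "cx", "cy" (the principal point, pixels), "k1" (the pictures are not rectified: a ray, as slopes to the right and down, at radius r is drawn at 1 + k1 r^2 times it, then the intrinsics apply), "origin" and "orientation" of the camera in the world. Camera axes: x right, y down, z forward; pixel columns grow to the right and rows downward; lengths in mm; the calibration is good to about 2 mm. A picture is of the moment at which its call begins.
- env.hand_in(): hands the job in; it is judged then, once.
The state is a dict: "time": time; "q": joint angles; "dq": joint speeds; "tau": joint torques, N m; "ee_pos": TCP position; "tool_rot": TCP orientation; "ft_force": force on the tool from outside, world axes, zero at the start; "ft_torque": the same for the moment, N m; "width": opening from 0.0 (shut) to 1.0 (fully open); "finger_force": force on a finger pad.
Only numpy, scipy, OpenCV 4.12 (cv2) and the standard library are available. Lean on these libraries where they do the work, as an engineer would, in place of code of your own. Each camera call takes 0.05 s, during which the arm holds its last target. There are 200 camera calls.

### The job

Load the drilling jig: take the thick round bar from the wooden stock rest, lay it in the jig's two V-blocks without dropping it, and slide it slowly along until its end presses the stop's ejector button in and seats on the stop's face, firmly but not so hard or fast that the stop could lose its setting. Only then swing the clamp strap over and press it down, no harder than it needs, until its tip snaps under the spring catch and stays there by itself, with the bar still home. Leave the other stock and the tools where they are.

Things in the scene. Friction and masses are not known exactly. Their poses are not given: they have to be found in the camera images.
- bar: The workpiece: plain steel round bar, diameter 22 mm, length 180 mm, about 0.5 kg; the thickest of the three pieces on the stock rest. Origin at its middle on its axis; x runs along it (both ends alike, it may be rolled about x).
- stock_rest: Fixed wooden rest, 190 mm wide in y: two notched rails (26 mm thick, at x -60 and +60, tops 36 mm up) on a 10 mm high spine. Three bars lie along its x in V notches at y -60, 0 and +60; which bar lies where changes. Bar axes are 38 mm (thick bar), 33 mm (square) and 30 mm (rod) above the bench. Origin: centre of the underside on the bench.
- jig: Fixed drilling jig on a grey base plate 12 mm high. Origin on the bench top, z up; y runs along the V-blocks towards the end stop; x from the strap's hinge side to the catch side. Plate spans x -65 to 105, y -92 to 128 mm. Between the two V-blocks only the plate lies under the bar. A 22 mm bar lying properly in both Vs has its axis along y at x 0, z 52 mm.
- v_rear (a point): Point on the axis of a properly seated bar, over the middle of the rear V-block (jig x 0, y -55, z 52 mm). Steel V-block, 90 degree V, 30 mm long in y, 60 mm wide in x, 54 mm high.
- v_front (a point): The same over the front V-block (jig x 0, y 60, z 52 mm), which is alike and lies under the clamp strap, next to the end stop.
- end_stop: End stop: a pillar on the base plate (origin under it, jig x 0, y 113, z 12 mm, axes as the jig's) with a rod on the bar's axis; its 18 mm flat face looks to -y, a sprung ejector button (1 N, 8 mm wide) stands 3 mm out of it. The face is 19 to 37 mm before the origin: not reported, feel for it. Bar drag in the Vs 2 to 7 N; seat it on the face with 3 N or more on top; 25 N spoils the setting.
- strap_hinge (a point): Middle of the strap's hinge (jig x -45, y 60, z 70 mm), whose axis runs along jig y, on a post up to 81 mm high (jig x -57 to -35, y 39 to 81 mm).
- strap: Clamp strap: steel plate 24 x 6 mm reaching 110 mm from its hinge, the last 14 mm a tongue 14 mm wide. Origin on the hinge axis; x to its tip; y as the jig's; z out of the face that is on top when closed, which bears a boss (16 mm wide, 9 high) 45 mm out and is bare from 55 to 92 mm. Under the boss a spring plunger presses the bar with 10 N when latched. Starts 83 to 100 degrees open.
- strap_tip (a point): Middle of the strap's tip. Latched, it is at jig z 70 mm; at the end of travel 67 mm. The stiff hinge (0.12 N m) holds the strap wherever it is left. Pressed straight down 75 to 85 mm from the hinge it first takes 10 to 18 N (catch bevel), then less over the last 4 mm, and the catch snaps over as the tip passes 70 mm; press on to the hard rise at the end of travel to be sure.
- catch_nose (a point): Lower edge of the spring catch's nose (jig x 60, y 60, z 71 mm): a bevelled bolt, 14 mm wide and high, in a housing (jig x 74 to 96, y 44 to 76, 93 mm high). The strap's tongue, pressed down, drives it back 5 mm; it then springs out over the tongue. Its black knob serves only to release.
- rod: Bystander on the stock rest: thin steel rod, diameter 12 mm, 200 mm long. Origin at its middle, x along it.
- square_bar: Bystander on the stock rest: 16 mm square steel bar, 180 mm long, lying on edge in its notch. Origin at its middle, x along it.
- spanner: Bystander: flat steel spanner 170 mm long, 8 mm high, lying on the bench between stock rest and jig. Origin under its middle, x along it.
- try_square: Bystander: engineer's square, stock 75 mm, blade 120 mm, 14 mm high, lying flat on the bench beyond the stock rest. Origin under the middle of its stock.

How it is judged (in metres and radians):
On the way:
1. the bar lies in both Vs, its end pressed against the end stop with over 2.5 N, while the strap is still swung up (x of bar in the frame of jig between -0.0015 and 0.0015 m and z of bar in the frame of jig between 0.05 and 0.0535 m and angle between the x axis of bar and the y axis of jig, either way round below 0.02 rad and z of strap_tip in the frame of jig above 0.11 m and contact force between bar and end_stop above 2.5 N), for 0.1 s.
At the end, for the whole second after the job is handed in: Bar still in both Vs (axis within 1.5 mm sideways, 50 to 53.5 mm above the bench, within 0.02 rad of the Vs), its end on the stop, holding the ejector button in (over 0.8 N), and the strap latched by itself (tip below 71.2 mm), pressing the bar with over 4 N (x of bar in the frame of jig between -0.0015 and 0.0015 m and z of bar in the frame of jig between 0.05 and 0.0535 m and angle between the x axis of bar and the y axis of jig, either way round below 0.02 rad and contact force between bar and end_stop above 0.8 N and z of strap_tip in the frame of jig below 0.0712 m and linear speed of each of strap, bar below 0.01 m/s and contact force between strap and bar above 4 N); the robot touches nothing.
It fails at once if the bar is pushed against the end stop with over 25 N (contact force between bar and end_stop above 25 N).
It fails at once if the bar is dropped or jammed into the jig (more than 80 N between them) (contact force between bar and jig above 80 N).
It fails at once if the strap is forced (more than 30 N from the fingers) (contact force between the fingers and strap above 30 N).
It fails at once if other stock or a tool is moved by more than 20 mm (distance of any of rod, square_bar, spanner, try_square from where it was at the start of the episode above 0.02 m).
It also fails if it takes over 72 s, if anything falls off the work surface, if the arm or the gripper's body presses on something with over 40 N, if the wrist force passes 120 N, or if a joint passes its speed limit or range.

## Working session

There is one attempt and no reset: what is moved stays moved. The work goes in short steps, Python scripts to look and compute and a shell command to move; the robot and the scene stay as the last step left them, time stands still between calls to the robot, and variables do not carry over. Pictures are saved under pics/ and viewed, at most 10 in all, crops included, and the job is handed in when it is done.

```bash
mkdir -p pics; ls; cat > h.py <<'E'
import numpy as np, cv2
from workcell import telemetry, read_camera, env
def K(c):
    f=c["img"].shape[0]/2/np.tan(np.radians(c["vfov"])/2); return f
def rays(c,uv):
    f=K(c); uv=np.atleast_2d(uv).astype(float)
    d=np.c_[(uv[:,0]-c["cx"])/f,(uv[:,1]-c["cy"])/f]; p=d.copy()
    for _ in range(30): p=d/(1+c["k1"]*(p**2).sum(1,keepdims=True))
    return np.c_[p,np.ones(len(p))]
def R(c): return np.array(c["orientation"]).reshape(3,3)
def plane(c,uv,z):
    r=rays(c,uv)@R(c).T; o=np.array(c["origin"]); return o+r*((z-o[2])/r[:,2])[:,None]
def cloud(c):
    h,w=c["depth"].shape; v,u=np.mgrid[:h,:w]
    r=rays(c,np.c_[u.ravel(),v.ravel()])*c["depth"].reshape(-1,1)
    return (r@R(c).T+np.array(c["origin"])).reshape(h,w,3)
def proj(c,P):
    q=(np.atleast_2d(P)-np.array(c["origin"]))@R(c); s=q[:,:2]/q[:,2:]
    s=s*(1+c["k1"]*(s**2).sum(1,keepdims=True)); return s*K(c)+[c["cx"],c["cy"]]
E
python3 - <<'E'
from h import *
import pickle
for n in("scene","top"):
    c=read_camera(n); cv2.imwrite(f"pics/{n}0.png",c["img"][:,:,::-1]); pickle.dump(c,open(n+"0.pkl","wb"))
    print(n,c["vfov"],c["cx"],c["cy"],c["k1"],c["origin"],c["orientation"])
s=telemetry.state(); print(s)
E
```

```text
pics
scene 45.03278509105763 265.14093080686393 194.60062849051565 -0.03825344430511945 [1333.20463426 -177.39901382  626.46851809] [[ 0.20354398  0.60384438 -0.77067621]
 [ 0.97903139 -0.11893282  0.16538597]
 [ 0.00820869 -0.78817952 -0.61539066]]
top 56.01207708549134 258.487893829463 191.1659290525124 -0.084895027677043 [ 532.85736749  -19.43015272 1006.31529649] [[-0.00792944 -0.99741872  0.07136545]
 [-0.99963052  0.00605099 -0.02649935]
 [ 0.02599912 -0.07154921 -0.99709817]]
{'time': 0.1, 'q': array([-1.15970321,  0.70705337, -0.02764934,  1.48493408,  0.02201528,
        0.95091251, -0.07553038]), 'dq': array([ 0.00045243,  0.00086968, -0.00124555, -0.00112645,  0.00039314,
       -0.00188276,  0.00041574]), 'tau': array([ 1.59894926e-04, -8.84264231e+01,  1.23651914e+00, -2.36444485e+01,
        1.70606602e-02,  5.23050272e-03,  1.60284867e-05]), 'ee_pos': array([251.43650029, 516.85072219, 230.87096699]), 'tool_rot': array([[-8.99229584e-01,  4.37476833e-01, -4.19427345e-04],
       [ 4.37477034e-01,  8.99229121e-01, -9.12812322e-04],
       [-2.21729618e-05, -1.00431767e-03, -9.99999495e-01]]), 'ft_force': array([0.38837054, 1.32269197, 0.56375962]), 'ft_torque': array([-0.00972503, -0.00912929, -0.0306187 ]), 'finger_force': 0.0, 'width': 1.004932649547781}
```

View pics/scene0.png

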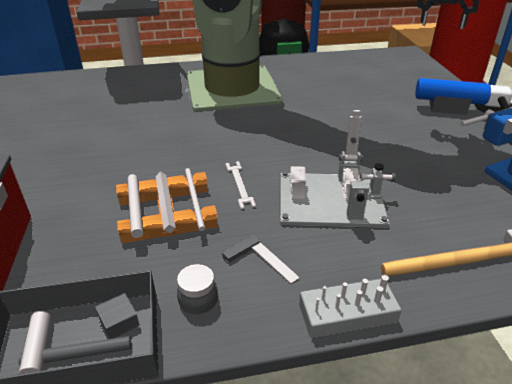

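View pics/top0.png

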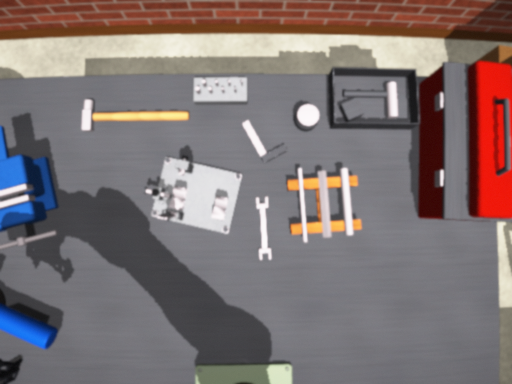

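The top view shows the stock rest, with the thick bar rightmost at about (346,200), the square bar at (324,203) and the thin rod at (303,204). The jig plate is centred near (197,195), with the end stop on its left at (155,188) and the strap hinge around (178,185). In the scene view the strap stands up at (353,130).

```bash
python3 - <<'E'
from h import *
import pickle
T=pickle.load(open("top0.pkl","rb"));S=pickle.load(open("scene0.pkl","rb"))
print(plane(T,[[346,200],[324,203],[303,204],[197,195],[155,188],[264,228]],20).round())
for n,c in(("top",T),("scene",S)):
    P=cloud(c); Z=P[...,2]; X=P[...,0];Y=P[...,1]
    print(n,"bench z",np.median(Z[(abs(Z)<10)&(X>300)&(X<800)]))
    hsv=cv2.cvtColor(c["img"],cv2.COLOR_RGB2HSV)
    # bars
    m=((Z>18)&(Z<70)&(X>350)&(X<700)&(Y<-130)&(Y>-400)&(hsv[...,1]<70)).astype(np.uint8)
    k,l,st,_=cv2.connectedComponentsWithStats(m)
    for i in range(1,k):
        if st[i,4]<80: continue
        p=P[l==i]; ctr=p.mean(0); u,s,v=np.linalg.svd(p-ctr,full_matrices=False)
        t=(p-ctr)@v[0]; print("bar",st[i],ctr.round(1),"mid",(ctr+v[0]*(t.min()+t.max())/2).round(1),v[0].round(3),(t.max()-t.min()).round(),"zmax",np.percentile(p[:,2],95).round(1), "zprof",np.percentile(p[:,2],[5,50]).round(1))
    m=((Z>7)&(Z<17)&(X>350)&(X<750)&(Y>-30)&(Y<320)).astype(np.uint8)
    k,l,st,_=cv2.connectedComponentsWithStats(m); i=1+np.argmax(st[1:,4])
    p=P[l==i]; r=cv2.minAreaRect(p[:,:2].astype(np.float32)); print("plate",r,cv2.boxPoints(r).round(1).tolist())
    m=(Z>45)&(X>350)&(X<750)&(Y>-30)&(Y<320)
    q=P[m]; h=np.histogram(q[:,2],np.arange(45,220,5)); print(dict(zip(h[1][:-1].tolist(),h[0].tolist())))
    cv2.imwrite(f"pics/jig_{n}.png",cv2.resize(c["img"][(145 if n=='top' else 95):(245 if n=='top' else 235),(140 if n=='top' else 270):(260 if n=='top' else 410)],None,fx=4,fy=4,interpolation=cv2.INTER_CUBIC)[:,:,::-1])
E
```

```text
[[ 577. -288.   20.]
 [ 570. -226.   20.]
 [ 567. -168.   20.]
 [ 594.  123.   20.]
 [ 614.  238.   20.]
 [ 503.  -60.   20.]]
top bench z -0.33734422898015737
bar [298 169  10  74 325] [ 563.1 -163.2   34.5] mid [ 563.5 -163.2   34.5] [-0.998 -0.062  0.001] 198.0 zmax 37.8 zprof [30.2 34.7]
bar [340 168  13  67 498] [ 571.8 -281.4   44.9] mid [ 573.9 -281.2   44.9] [-0.998 -0.061 -0.001] 178.0 zmax 49.6 zprof [37.9 45.8]
bar [318 171  14  66 536] [ 567.8 -222.7   38.6] mid [ 568.1 -222.7   38.6] [-0.998 -0.063  0.004] 177.0 zmax 44.1 zprof [33.1 38.6]
plate ((594.9440307617188, 126.03939056396484), (220.13230895996094, 170.5035858154297), 76.4996337890625) [[486.3999938964844, 38.900001525878906], [652.0999755859375, -0.8999999761581421], [703.5, 213.1999969482422], [537.7000122070312, 253.0]]
{45: 112, 50: 276, 55: 117, 60: 61, 65: 16, 70: 30, 75: 72, 80: 86, 85: 25, 90: 100, 95: 5, 100: 2, 105: 2, 110: 2, 115: 17, 120: 9, 125: 4, 130: 2, 135: 4, 140: 3, 145: 6, 150: 2, 155: 5, 160: 5, 165: 4, 170: 0, 175: 9, 180: 3, 185: 0, 190: 0, 195: 0, 200: 0, 205: 0, 210: 0}
scene bench z 1.0
[... 258 characters left out ...]
 45.5 zprof [33.6 39.8]
bar [127 174  16  64 690] [ 590.8 -282.2   46. ] mid [ 575.1 -283.1   46.4] [ 0.998  0.062 -0.025] 184.0 zmax 50.2 zprof [36.8 47.5]
plate ((596.8158569335938, 126.04596710205078), (218.08389282226562, 176.6316375732422), 76.02276611328125) [[484.79998779296875, 41.599998474121094], [656.2000122070312, -1.100000023841858], [708.9000244140625, 210.5], [537.5, 253.1999969482422]]
{45: 208, 50: 343, 55: 282, 60: 118, 65: 82, 70: 73, 75: 126, 80: 132, 85: 73, 90: 143, 95: 25, 100: 22, 105: 24, 110: 11, 115: 32, 120: 32, 125: 26, 130: 24, 135: 27, 140: 29, 145: 21, 150: 27, 155: 27, 160: 29, 165: 22, 170: 18, 175: 15, 180: 7, 185: 0, 190: 0, 195: 0, 200: 0, 205: 0, 210: 0}
```

View pics/jig_top.png

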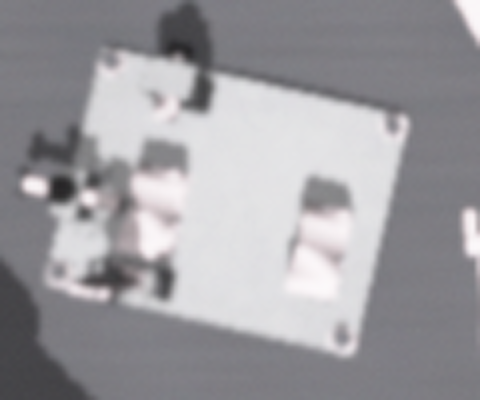

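View pics/jig_scene.png

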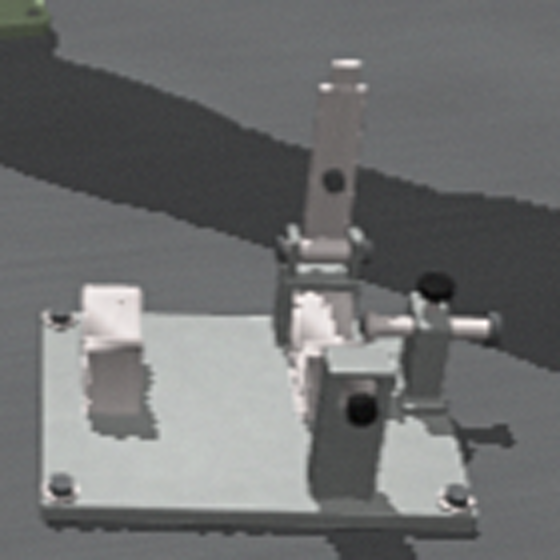

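```bash
cat > to.py <<'E'
# usage: to.py x y z yaw_of_tool_y_deg -> units of shift/turn from measured pose
import sys; from h import *
s=telemetry.state(); Rt=np.array(s["tool_rot"]).reshape(3,3); p=np.array(s["ee_pos"])
x,y,z,a=map(float,sys.argv[1:5])
yaw=np.degrees(np.arctan2(Rt[1,1],Rt[0,1])); d=Rt.T@(np.array([x,y,z])-p)/500
print("t",round(s["time"],2),"pos",p.round(1),"yaw",round(yaw,2),"F",np.round(s["ft_force"],1),"w",round(s["width"],3),"q",np.round(s["q"],2))
print("need",d.round(4),"turn",round(-((a-yaw+180)%360-180)/45,3))
E
r='[-0.371,-0.335,0,-0.655,-0.2]'
python3 -m pendant '[[-0.371,-0.335,0,-0.655,-0.2],[-0.371,-0.335,0,-0.655,-0.2],[-0.371,-0.335,0,-0.655,-0.2],[-0.371,-0.335,0,-0.655,-0.2],[-0.371,-0.335,0,-0.655,-0.2]]' 40
python3 to.py 573.7 -282 150 93.5
```

```text
time: 0.6
ee_pos: [345.4, 283.3, 231.2]
tool_rot: [[-0.998, -0.064, -0.0], [-0.064, 0.998, -0.0], [0.0, -0.0, -1.0]]
ft_force: [1.4, 0.6, -0.0]
width: 0.598
finger_force: 0.0
t 0.6 pos [345.4 283.3 231.2] yaw 93.7 F [ 1.4  0.6 -0. ] w 0.598 q [-0.62  0.53 -0.22  1.92  0.17  0.71  0.69]
need [-0.3828 -1.1576  0.1626] turn 0.004
```

```bash

python3 -m pendant '[[-0.157,-0.475,0,0,-0.2],[-0.157,-0.475,0,0,-0.2],[-0.157,-0.475,0,0,-0.2],[-0.157,-0.475,0,0,-0.2],[-0.157,-0.475,0,0,-0.2]]' >/dev/null
python3 -m pendant '[[-0.157,-0.475,0,0,-0.2],[-0.157,-0.475,0,0,-0.2],[-0.157,-0.475,0,0,-0.2],[-0.157,-0.475,0,0,-0.2],[-0.157,-0.475,0,0,-0.2]]' >/dev/null
python3 to.py 573.7 -282 150 93.5
```

```text
t 1.6 pos [ 531.1 -181.2  231.2] yaw 93.51 F [0.3 0.9 0.4] w 0.603 q [ 0.43  0.7  -0.3   1.53  0.24  0.95  1.69]
need [-0.0727 -0.2065  0.1624] turn 0.0
```

```bash

python3 -m pendant '[[-0.073,-0.2065,0.16,0,-0.2],[-0.073,-0.2065,0.16,0,-0.2],[-0.073,-0.2065,0.16,0,-0.2],[-0.073,-0.2065,0.16,0,-0.2],[-0.073,-0.2065,0.16,0,-0.2]]' >/dev/null
python3 to.py 573.7 -282 18 93.5
python3 - <<'E'
from h import *
c=read_camera("scene"); cv2.imwrite("pics/s1.png",cv2.resize(c["img"][90:270,60:300],None,fx=3,fy=3)[:,:,::-1])
E
```

```text
t 2.1 pos [ 573.4 -279.6  150.6] yaw 93.51 F [-0.6  0.   0.4] w 0.603 q [ 0.53  0.91 -0.29  1.32  0.28  0.95  1.82]
need [-0.0006 -0.0051  0.2652] turn 0.0
```

View pics/s1.png

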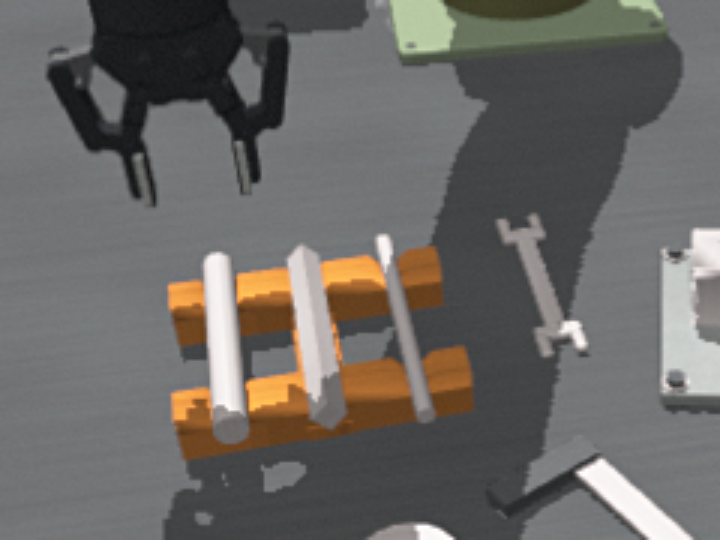

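The gripper hangs over the thick bar, which is leftmost at about (225,345) in the crop. Its open fingers point down on both sides of the bar and clear the square bar beside it, so I'll descend and grip.

```bash

python3 -m pendant '[[0,-0.003,0.08,0,-0.2],[0,-0.003,0.16,0,-0.2],[0,-0.003,0.22,0,-0.2],[0,-0.003,0.25,0,-0.2],[0,-0.003,0.264,0,-0.2]]'
python3 -m pendant '[[0,0,0,0,0.2],[0,0,0,0,0.4],[0,0,0,0,0.6],[0,0,0,0,0.8],[0,0,0,0,1]]' 40
python3 -m pendant '[[0,0,0,0,1],[0,0,0,0,1],[0,0,0,0,1]]' 40
python3 to.py 573.7 -282 18 93.5
```

```text
time: 2.65
ee_pos: [573.9, -280.6, 19.2]
tool_rot: [[-0.998, -0.062, -0.0], [-0.062, 0.998, 0.0], [0.0, 0.0, -1.0]]
ft_force: [0.9, -0.3, 0.1]
width: 0.599
finger_force: 0.0
time: 3.15
ee_pos: [574.6, -282.9, 21.1]
tool_rot: [[-0.998, -0.061, 0.003], [-0.061, 0.998, -0.003], [-0.002, -0.003, -1.0]]
ft_force: [0.6, -7.1, 2.8]
width: 0.24
finger_force: 39.4
time: 3.45
ee_pos: [574.6, -283.0, 21.2]
tool_rot: [[-0.998, -0.061, 0.003], [-0.061, 0.998, -0.003], [-0.003, -0.003, -1.0]]
ft_force: [1.3, -6.7, 2.8]
width: 0.244
finger_force: 39.4
t 3.45 pos [ 574.6 -283.    21.2] yaw 93.48 F [ 1.3 -6.7  2.8] w 0.244 q [ 0.51  1.09 -0.24  1.39  0.34  0.7   1.77]
need [0.0016 0.002  0.0063] turn -0.0
```

```bash

python3 -m pendant '[[0,0,-0.05,0,1],[0,0,-0.12,0,1],[0,0,-0.2,0,1],[0,0,-0.28,0,1],[0,0,-0.28,0,1]]'
python3 - <<'E'
from h import *
import pickle
ex=np.array([.9724,-.2335]);ey=np.array([.2335,.9724]);O=np.array([571.3,113.2])
for n in("top","scene"):
    c=pickle.load(open(n+"0.pkl","rb"));P=cloud(c);Q=P.copy();Q[...,0]=(P[...,:2]-O)@ex;Q[...,1]=(P[...,:2]-O)@ey
    for nm,y0 in(("rear",-55),("front",60)):
        m=(abs(Q[...,0])<33)&(abs(Q[...,1]-y0)<18)&(Q[...,2]>25)&(Q[...,2]<60)
        q=Q[m]; 
        bins=np.arange(-32,33,4); prof=[(int(b+2),round(float(np.median(q[(q[:,0]>=b)&(q[:,0]<b+4),2])),1)) for b in bins if ((q[:,0]>=b)&(q[:,0]<b+4)).sum()>2]
        print(n,nm,len(q),np.percentile(q[:,0],[1,99]).round(1),np.percentile(q[:,1],[1,99]).round(1),prof)
    m=(abs(Q[...,1]-60)<25)&(Q[...,2]>115)&(Q[...,2]<190)&(abs(Q[...,0]+45)<50)
    q=Q[m]; print("strap",len(q),[ (z,np.median(q[abs(q[:,2]-z)<8],axis=0).round(1).tolist()) for z in(125,150,170)], q[:,2].max())
E
python3 to.py 567 91.8 160 -13.5
```

```text
time: 3.95
ee_pos: [575.7, -282.0, 165.4]
tool_rot: [[-0.998, -0.061, 0.008], [-0.061, 0.998, -0.003], [-0.008, -0.004, -1.0]]
ft_force: [0.7, 0.2, -4.2]
width: 0.239
finger_force: 40.5
top rear 272 [-29.1  29.4] [-70.1 -40.4] [(-30, 53.8), (-26, 53.0), (-22, 53.4), (-18, 53.3), (-14, 49.6), (-10, 46.0), (-6, 41.0), (-2, 37.3), (2, 38.2), (6, 42.8), (10, 45.3), (14, 49.5), (18, 51.9), (22, 53.2), (26, 53.0), (30, 52.7)]
top front 295 [-29.7  28.9] [45.3 76.1] [(-30, 52.0), (-26, 53.1), (-22, 54.0), (-18, 52.4), (-14, 48.6), (-10, 45.1), (-6, 40.6), (-2, 37.6), (2, 38.8), (6, 40.9), (10, 45.3), (14, 49.7), (18, 52.8), (22, 53.5), (26, 53.2), (30, 52.5)]
strap 73 [(125, [-47.0, 58.7, 120.4]), (150, [-49.8, 56.4, 150.0]), (170, [-51.2, 54.3, 166.1])] 182.402576819577
scene rear 363 [-27.   32.9] [-69.3 -39.9] [(-26, 54.6), (-22, 54.7), (-18, 54.1), (-14, 52.6), (-10, 49.5), (-6, 45.3), (-2, 42.5), (2, 43.0), (18, 54.0), (22, 54.7), (26, 54.9), (30, 42.4), (34, 40.3)]
scene front 308 [-32.7  32.2] [44.5 77. ] [(-30, 53.7), (-26, 54.2), (-22, 54.3), (-18, 54.9), (-14, 52.3), (-10, 48.7), (-6, 43.8), (-2, 41.6), (2, 34.0), (6, 53.0), (10, 42.6), (14, 38.5), (18, 53.4), (22, 54.3), (26, 54.8), (30, 39.5), (34, 43.2)]
strap 336 [(125, [-45.3, 58.0, 124.5]), (150, [-48.3, 59.0, 150.2]), (170, [-49.9, 58.7, 168.0])] 181.69763172344398
t 3.95 pos [ 575.7 -282.   165.4] yaw 93.51 F [ 0.7  0.2 -4.2] w 0.239 q [ 0.53  0.89 -0.29  1.31  0.28  0.97  1.82]
need [-0.0282  0.7473  0.0082] turn 2.378
```

```bash

python3 -m pendant '[[0,0.05,0,0.19,1],[0,0.1,0,0.38,1],[0,0.15,0,0.57,1],[0,0.2,0,0.76,1],[0,0.25,0,0.95,1]]' >/dev/null
python3 to.py 567 0 165 -13.5
```

```text
t 4.45 pos [ 565.8 -155.5  159.5] yaw 50.41 F [ 0.4 -0.3 -5.1] w 0.24 q [ 0.24  0.81 -0.06  1.53  0.06  0.8   1.04]
need [ 0.1963  0.2412 -0.0111] turn 1.42
```

```bash

python3 -m pendant '[[0.04,0.05,-0.004,0.19,1],[0.08,0.1,-0.008,0.38,1],[0.12,0.15,-0.01,0.57,1],[0.16,0.2,-0.01,0.76,1],[0.19,0.23,-0.01,0.95,1]]' >/dev/null
python3 to.py 567 92 165 -13.5
```

```text
t 4.95 pos [565.1  -4.6 164.4] yaw 7.79 F [ 0.1 -0.7 -5. ] w 0.241 q [-0.15  0.79  0.19  1.61 -0.2   0.76  0.27]
need [ 0.1908  0.03   -0.001 ] turn 0.473
```

```bash

python3 -m pendant '[[0.02,0.003,0,0.16,1],[0.05,0.01,0,0.32,1],[0.1,0.015,0,0.473,1],[0.15,0.024,0,0.473,1],[0.19,0.03,0,0.473,1]]' >/dev/null
python3 -m pendant '[[0,0,0,0,1],[0,0,0,0,1],[0,0,0,0,1]]' >/dev/null
python3 to.py 566.5 92 33 -13.5
```

```text
t 5.75 pos [566.7  88.  164.4] yaw -13.3 F [ 0.2 -0.5 -4.7] w 0.243 q [-0.37  0.81  0.33  1.58 -0.33  0.8  -0.14]
need [ 0.0077 -0.0023  0.2628] turn 0.004
```

```bash

python3 -m pendant '[[0.003,-0.001,0.08,0,1],[0.006,-0.002,0.15,0,1],[0.007,-0.0023,0.2,0,1],[0.007,-0.0023,0.225,0,1],[0.007,-0.0023,0.235,0,1]]' >/dev/null
python3 -m pendant '[[0,0,0,0,1],[0,0,0,0,1],[0,0,0,0,1]]' >/dev/null
python3 to.py 566.2 91.8 35.2 -13.5
python3 - <<'E'
from h import *
c=read_camera("scene"); cv2.imwrite("pics/s2.png",cv2.resize(c["img"][80:240,250:430],None,fx=3.5,fy=3.5)[:,:,::-1])
c=read_camera("top");P=cloud(c)
ex=np.array([.9724,-.2335]);ey=np.array([.2335,.9724]);O=np.array([571.3,113.2])
Q=P.copy();Q[...,0]=(P[...,:2]-O)@ex;Q[...,1]=(P[...,:2]-O)@ey
m=(abs(Q[...,0])<14)&(Q[...,2]>62)&(Q[...,2]<82)&(Q[...,1]>-150)&(Q[...,1]<78)
for y in range(-125,80,10):
    q=Q[m&(abs(Q[...,1]-y)<5)]
    if len(q)>4: print(y,len(q),np.percentile(q[:,0],[5,50,95]).round(1),np.percentile(q[:,2],[50,95]).round(1))
print(np.percentile(Q[m][:,1],[0,1,99,100]))
E
```

```text
t 6.55 pos [567.   92.6  47.8] yaw -13.25 F [-0.4  0.7 -3.6] w 0.243 q [-0.34  0.99  0.24  1.66 -0.39  0.54 -0.09]
need [-0.0018 -0.0012  0.0252] turn 0.005
-115 8 [-8.8 -0.5  7.7] [71.7 73. ]
-105 32 [-10.5  -1.1   7.6] [71.3 74.6]
-95 32 [-10.9  -0.9   8.4] [72.5 74.7]
-85 33 [-10.7  -1.    8.6] [71.8 74.4]
-75 31 [-10.   -0.9   8.2] [72.6 76.6]
-65 33 [-11.   -2.    8.3] [71.3 74.5]
-55 16 [-11.5   0.3   8. ] [71.6 75.3]
[-111.99481417 -111.63076452  -56.03703864  -55.13479807]
```

View pics/s2.png

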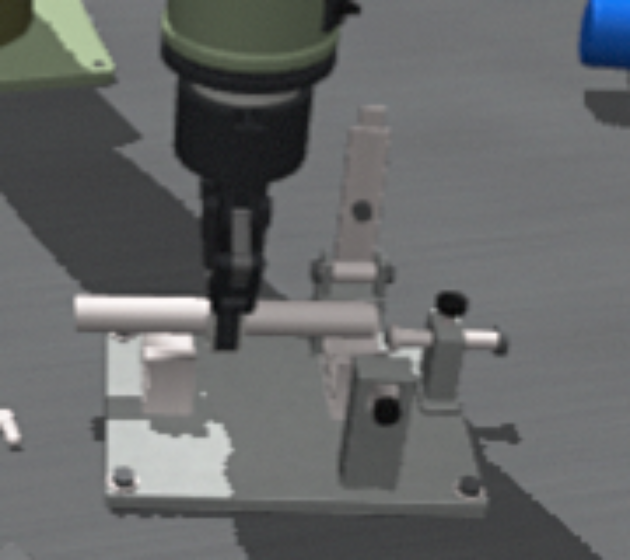

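The bar is level, held above both Vs from about (80,313) to (375,318) in the crop. Its front end is just short of the stop rod at (400,337), and the strap is still up. Next I'll lower it gently.

```bash

python3 -m pendant '[[0,0,0.004,0,1],[0,0,0.008,0,1],[0,0,0.012,0,1],[0,0,0.015,0,1],[0,0,0.017,0,1]]' | grep -E "ee_pos|ft"
python3 -m pendant '[[0,0,0.001,0,1],[0,0,0.002,0,1],[0,0,0.003,0,1],[0,0,0.004,0,1],[0,0,0.005,0,1]]' | grep -E "ee_pos|ft"
python3 -m pendant '[[0,0,0.001,0,1],[0,0,0.002,0,1],[0,0,0.003,0,1],[0,0,0.003,0,1],[0,0,0.003,0,1]]' | grep -E "ee_pos|ft"
python3 -m pendant '[[0,0,0.001,0,1],[0,0,0.002,0,1],[0,0,0.003,0,1],[0,0,0.003,0,1],[0,0,0.003,0,1]]' | grep -E "ee_pos|ft"
```

```text
ee_pos: [566.4, 92.5, 38.1]
ft_force: [0.2, -1.6, -5.3]
ee_pos: [567.7, 92.4, 36.6]
ft_force: [5.0, -1.1, 11.0]
ee_pos: [568.3, 92.2, 35.8]
ft_force: [3.9, -1.8, 21.3]
ee_pos: [568.4, 92.2, 35.6]
ft_force: [-3.9, -1.7, 48.8]
```

```bash

python3 -m pendant '[[0,0,-0.002,0,1],[0,0,-0.004,0,1],[0,0,-0.005,0,1],[0,0,-0.005,0,1],[0,0,-0.005,0,1]]' | grep -E "ee_pos|ft"
python3 to.py 566.2 91.8 35.2 -13.5
```

```text
ee_pos: [568.2, 92.2, 36.1]
ft_force: [8.7, -1.1, 4.2]
t 9.15 pos [568.2  92.2  36.1] yaw -13.28 F [ 8.7 -1.1  4.2] w 0.24 q [-0.33  1.01  0.23  1.66 -0.4   0.52 -0.09]
need [-0.0018 -0.0038  0.0017] turn 0.005
```

```bash
cat > f.py <<'E'
import sys; from h import *
s=telemetry.state(); F=np.array(s["ft_force"]); p=np.array(s["ee_pos"]); ex=np.array([.9724,-.2335]);ey=np.array([.2335,.9724]);O=np.array([571.3,113.2])
print("t%.2f jig x %.2f y %.2f z %.2f | F x %.1f y %.1f z %.1f w %.3f"%(s["time"],(p[:2]-O)@ex,(p[:2]-O)@ey,p[2],F[:2]@ex,F[:2]@ey,F[2],s["width"]))
E
python3 -m pendant '[[0,0.0015,0,0,1],[0,0.003,0,0,1],[0,0.003,0,0,1]]' >/dev/null; python3 f.py
python3 -m pendant '[[0.002,0,0,0,1],[0.004,0,0,0,1],[0.006,0,0,0,1],[0.007,0,0,0,1],[0.008,0,0,0,1]]' >/dev/null; python3 f.py
python3 -m pendant '[[0.001,0,0,0,1],[0.002,0,0,0,1],[0.003,0,0,0,1],[0.004,0,0,0,1],[0.005,0,0,0,1]]' >/dev/null; python3 f.py
```

```text
t9.45 jig x 2.02 y -21.12 z 35.96 | F x -0.7 y -0.8 z 10.8 w 0.240
t9.95 jig x 2.01 y -19.55 z 35.91 | F x -1.5 y -15.8 z 13.7 w 0.240
t10.45 jig x 2.03 y -17.06 z 35.92 | F x -1.3 y -14.1 z 14.3 w 0.241
```

```bash

python3 -m pendant '[[0,0,-0.0008,0,1],[0,0,-0.0014,0,1],[0,0,-0.0014,0,1]]' >/dev/null; python3 f.py
python3 -m pendant '[[0.001,0,0,0,1],[0.002,0,0,0,1],[0.003,0,0,0,1]]' >/dev/null; python3 f.py
python3 -m pendant '[[0.001,0,0,0,1],[0.002,0,0,0,1],[0.003,0,0,0,1]]' >/dev/null; python3 f.py
```

```text
t10.75 jig x 1.91 y -14.97 z 36.11 | F x 3.4 y -4.9 z 2.3 w 0.243
t11.05 jig x 1.92 y -13.56 z 36.08 | F x 3.0 y -4.8 z 0.8 w 0.242
t11.35 jig x 1.96 y -12.20 z 36.11 | F x 3.8 y -5.6 z 1.4 w 0.241
```

```bash
cat > g.py <<'E'
import sys; from h import *
F=np.array(telemetry.state()["ft_force"])[:2]@[.2335,.9724]
sys.exit(int(F<-float(sys.argv[1])))
E
P(){ python3 f.py; python3 g.py 8.5 || exit; }
python3 -m pendant '[[0.001,0,0,0,1],[0.002,0,0,0,1],[0.003,0,0,0,1]]' >/dev/null; P
python3 -m pendant '[[0.001,0,0,0,1],[0.002,0,0,0,1],[0.003,0,0,0,1]]' >/dev/null; P
python3 -m pendant '[[0.001,0,0,0,1],[0.002,0,0,0,1],[0.003,0,0,0,1]]' >/dev/null; P
python3 -m pendant '[[0.001,0,0,0,1],[0.002,0,0,0,1],[0.003,0,0,0,1]]' >/dev/null; P
python3 -m pendant '[[0.001,0,0,0,1],[0.002,0,0,0,1],[0.003,0,0,0,1]]' >/dev/null; P
python3 -m pendant '[[0.001,0,0,0,1],[0.002,0,0,0,1],[0.003,0,0,0,1]]' >/dev/null; P
```

```text
t11.65 jig x 1.96 y -10.71 z 36.08 | F x 3.3 y -6.2 z 1.2 w 0.245
t11.95 jig x 1.94 y -9.87 z 36.09 | F x 2.5 y -10.5 z 2.2 w 0.242
```

```bash
P(){ python3 f.py; python3 g.py 15 || exit; }
python3 -m pendant '[[0,0,0,0,1],[0,0,0,0,1]]' >/dev/null; P
python3 -m pendant '[[0.0006,0,0,0,1],[0.0006,0,0,0,1]]' >/dev/null; P
python3 -m pendant '[[0.0006,0,0,0,1],[0.0006,0,0,0,1]]' >/dev/null; P
```

```text
t12.15 jig x 1.92 y -9.86 z 36.06 | F x 2.5 y -9.9 z 2.9 w 0.243
t12.35 jig x 1.92 y -9.88 z 36.07 | F x 2.5 y -11.0 z 2.8 w 0.244
t12.55 jig x 1.96 y -9.87 z 36.09 | F x 2.5 y -12.0 z 3.4 w 0.241
```

```bash

python3 -m pendant '[[0.0006,0,0,0,1],[0.0012,0,0,0,1],[0.0012,0,0,0,1],[0.0012,0,0,0,1]]' >/dev/null; python3 f.py
python3 -m pendant '[[0,0,0,0,0.45],[0,0,0,0,0.3],[0,0,0,0,0.1],[0,0,0,0,0],[0,0,0,0,0]]' >/dev/null; python3 f.py
python3 -m pendant '[[0,0,-0.03,0,0],[0,0,-0.1,0,0],[0,0,-0.18,0,0],[0,0,-0.26,0,0],[0,0,-0.34,0,0]]' >/dev/null; python3 f.py
python3 -m pendant '[[-0.05,0,0,0,0],[-0.15,0,0,0,0],[-0.25,0,0,0,0.5],[-0.35,0,0,0,1],[-0.42,0,0,0,1]]' >/dev/null; python3 f.py
python3 - <<'E'
from h import *
c=read_camera("scene"); cv2.imwrite("pics/s3.png",cv2.resize(c["img"][80:240,250:430],None,fx=3.5,fy=3.5)[:,:,::-1])
c=read_camera("top");P=cloud(c)
ex=np.array([.9724,-.2335]);ey=np.array([.2335,.9724]);O=np.array([571.3,113.2])
Q=P.copy();Q[...,0]=(P[...,:2]-O)@ex;Q[...,1]=(P[...,:2]-O)@ey
m=(abs(Q[...,0])<14)&(Q[...,2]>55)&(Q[...,2]<70)&(Q[...,1]>-150)&(Q[...,1]<78)
for y in range(-105,80,20):
    q=Q[m&(abs(Q[...,1]-y)<5)]
    if len(q)>4: print(y,len(q),np.percentile(q[:,0],[5,50,95]).round(1),np.percentile(q[:,2],[50,95]).round(1))
print(np.percentile(Q[m][:,1],[0,1,99,100]))
E
python3 to.py 540 120 170 -13.5
```

```text
t12.95 jig x 1.95 y -9.81 z 36.07 | F x 2.9 y -16.0 z 4.3 w 0.243
t13.45 jig x 1.50 y -7.31 z 35.99 | F x 0.4 y 0.2 z -0.6 w 0.496
t13.95 jig x 1.29 y -7.70 z 208.89 | F x 0.2 y 0.2 z 0.5 w 0.500
t14.45 jig x 2.09 y -220.93 z 207.35 | F x 1.1 y 0.1 z -0.2 w 0.009
-85 31 [-9.  -0.4  9.5] [60.6 64.6]
-65 29 [-8.   0.6  9.8] [60.3 63.8]
-45 30 [-9.6 -1.4  7.5] [60.9 64.6]
-25 29 [-8.7  0.5  9.2] [61.1 63.8]
-5 29 [-8.4  0.2  9.5] [60.2 64. ]
15 30 [-8.7 -0.5  9.1] [60.4 63.2]
35 29 [-9.1  0.1  8.8] [60.3 64.2]
55 28 [-8.8  0.1  8.4] [60.7 63.4]
75 22 [-8.9  0.4  8.3] [60.9 65.5]
[-100.9557375   -99.62838513   75.33151601   77.36014261]
t 14.55 pos [ 521.6 -103.9  207.5] yaw -13.64 F [0.2 1.3 0.3] w 0.004 q [-0.03  0.7   0.31  1.68 -0.28  0.8   0.17]
need [ 0.4439 -0.0699  0.074 ] turn -0.003
```

View pics/s3.png

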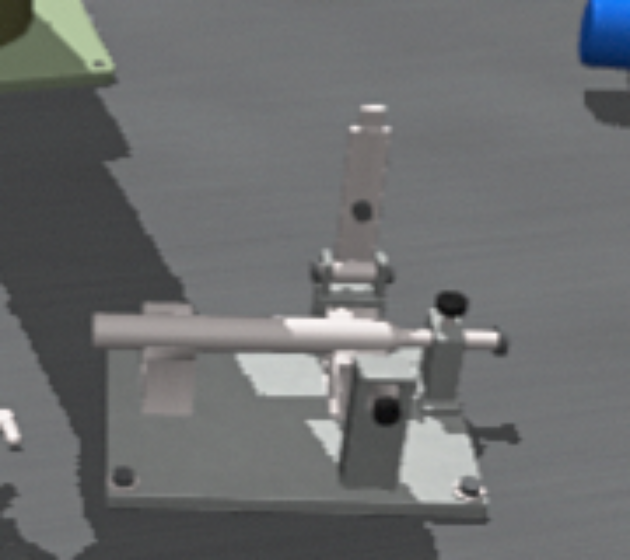

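The bar lies in both Vs with its end on the stop face at about (395,332), and the strap is still up. I'll turn the gripper a quarter and go behind the strap.

```bash

python3 -m pendant '[[0.05,-0.03,0,-0.19,1],[0.1,-0.06,0,-0.38,1],[0.15,-0.08,0,-0.57,1],[0.2,-0.1,0,-0.76,1],[0.25,-0.12,0,-0.95,1]]' >/dev/null
python3 to.py 488 195 207 76.5
```

```text
t 15.05 pos [492.9  38.1 206.9] yaw 29.87 F [ 0.7  0.2 -0. ] w -0.006 q [-0.21  0.63  0.11  1.81 -0.1   0.71  0.48]
need [ 2.770e-01  1.478e-01 -1.000e-04] turn -1.036
```

```bash

python3 -m pendant '[[0.055,0.03,0,-0.19,1],[0.11,0.06,0,-0.38,1],[0.165,0.09,0,-0.57,1],[0.22,0.12,0,-0.76,1],[0.277,0.148,0,-0.95,1]]' >/dev/null
python3 -m pendant '[[0,0,0,-0.086,1],[0,0,0,-0.086,1]]' >/dev/null
python3 to.py 488 195 150 76.5; python3 f.py
```

```text
t 15.75 pos [489.1 194.2 206.6] yaw 76.25 F [ 0.1 -0.1 -0.5] w -0.003 q [-0.38  0.67 -0.1   1.7   0.09  0.78  0.8 ]
need [0.0026 0.0009 0.1133] turn -0.006
t15.75 jig x -98.81 y 59.63 z 206.64 | F x 0.1 y -0.1 z -0.5 w -0.003
```

```bash

python3 -m pendant '[[0,0,0.05,0,1],[-0.01,0,0.1,0,1],[-0.03,0,0.113,0,1],[-0.045,0,0.113,0,1],[-0.048,0,0.113,0,1]]' >/dev/null;python3 f.py
python3 -m pendant '[[-0.01,0,0,0,1],[-0.02,0,0,0,1],[-0.03,0,0,0,1],[-0.04,0,0,0,1],[-0.05,0,0,0,1]]' >/dev/null;python3 f.py
python3 - <<'E'
from h import *
c=read_camera("scene"); cv2.imwrite("pics/s4.png",cv2.resize(c["img"][60:240,250:430],None,fx=3.3,fy=3.3)[:,:,::-1])
E
```

```text
t16.25 jig x -72.97 y 58.62 z 150.50 | F x -0.5 y 0.2 z -0.3 w 0.005
t16.75 jig x -49.06 y 58.75 z 149.59 | F x -1.6 y 0.2 z 0.3 w -0.004
```

View pics/s4.png

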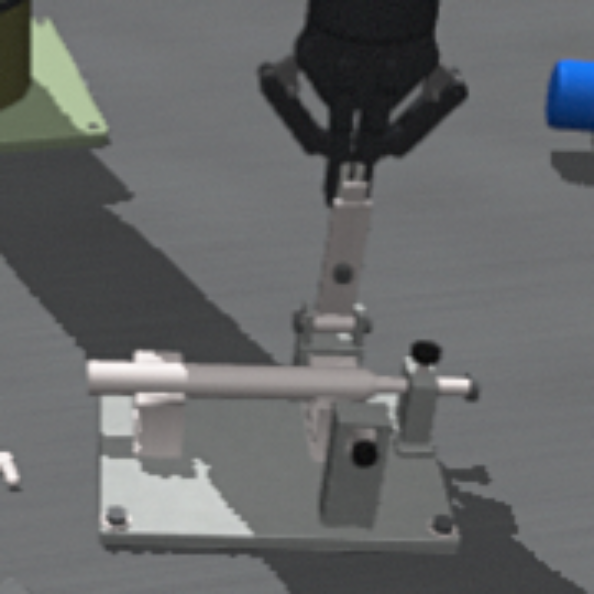

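The strap's tip at about (353,180) is being pushed forward by the shut fingers behind it, and the bar is still home. I'll continue the swing along the arc.

```bash

python3 -m pendant '[[-0.022,0,0.003,0,1],[-0.035,0,0.007,0,1],[-0.048,0,0.012,0,1],[-0.061,0,0.018,0,1],[-0.073,0,0.025,0,1]]' >/dev/null;python3 f.py
python3 -m pendant '[[-0.011,0,0.008,0,1],[-0.022,0,0.017,0,1],[-0.032,0,0.027,0,1],[-0.041,0,0.038,0,1],[-0.049,0,0.049,0,1]]' >/dev/null;python3 f.py
python3 -m pendant '[[-0.006,0,0.01,0,1],[-0.011,0,0.02,0,1],[-0.015,0,0.03,0,1],[-0.017,0,0.038,0,1],[-0.017,0,0.038,0,1]]' >/dev/null;python3 f.py
python3 - <<'E'
from h import *
c=read_camera("scene"); cv2.imwrite("pics/s5.png",cv2.resize(c["img"][60:240,250:430],None,fx=3.3,fy=3.3)[:,:,::-1])
E
```

```text
t17.30 jig x -12.40 y 58.40 z 136.69 | F x -0.6 y 0.8 z 0.9 w -0.002
t17.80 jig x 11.96 y 58.21 z 111.93 | F x -0.2 y 0.0 z 1.1 w 0.006
t18.30 jig x 19.90 y 58.04 z 92.86 | F x 0.8 y -0.2 z -0.3 w 0.001
```

View pics/s5.png

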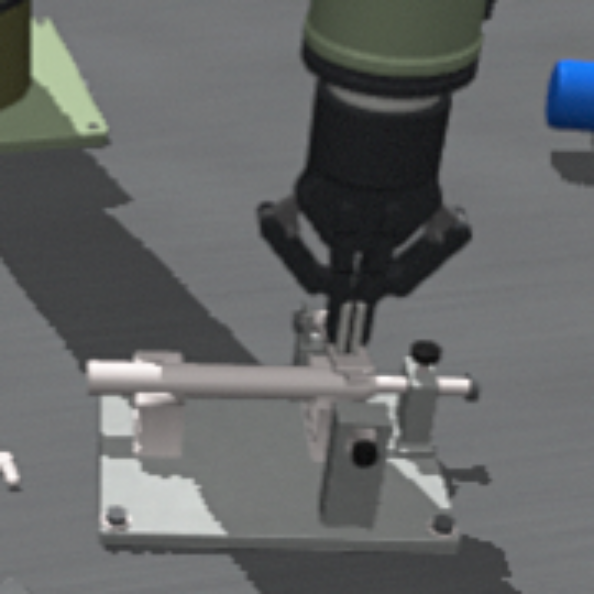

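The strap lies nearly closed with the fingertips on it at about (350,345), and its tip is just above the catch housing at (358,385). Now I'll shift outward and press slowly.

```bash

python3 -m pendant '[[0,0,-0.006,0,1],[-0.008,0,-0.006,0,1],[-0.016,0,-0.006,0,1],[-0.016,0,0,0,1],[-0.016,0,0.002,0,1]]' >/dev/null;python3 f.py
python3 -m pendant '[[0,0,0.002,0,1],[0,0,0.004,0,1],[0,0,0.006,0,1],[0,0,0.008,0,1],[0,0,0.008,0,1]]' >/dev/null;python3 f.py
```

```text
t18.85 jig x 28.11 y 58.00 z 92.07 | F x -0.6 y -0.1 z 0.9 w -0.003
t19.35 jig x 28.06 y 58.13 z 88.37 | F x 0.5 y 0.4 z 0.3 w 0.001
```

```bash
cat > g2.py <<'E'
import sys; from h import *
sys.exit(int(telemetry.state()["ft_force"][2]>float(sys.argv[1])))
E
P(){ python3 f.py; python3 g2.py 9 || exit; }
python3 -m pendant '[[0,0,0.001,0,1],[0,0,0.002,0,1],[0,0,0.003,0,1]]' >/dev/null;P
python3 -m pendant '[[0,0,0.001,0,1],[0,0,0.002,0,1],[0,0,0.003,0,1]]' >/dev/null;P
python3 -m pendant '[[0,0,0.001,0,1],[0,0,0.002,0,1],[0,0,0.003,0,1]]' >/dev/null;P
python3 -m pendant '[[0,0,0.001,0,1],[0,0,0.002,0,1],[0,0,0.003,0,1]]' >/dev/null;P
```

```text
t19.65 jig x 28.13 y 58.14 z 86.97 | F x 0.1 y -0.2 z 0.9 w 0.001
t19.95 jig x 28.12 y 58.13 z 85.44 | F x 0.3 y 0.6 z 0.7 w -0.005
t20.25 jig x 28.10 y 58.12 z 83.98 | F x 0.2 y 0.4 z 1.5 w -0.001
t20.55 jig x 28.11 y 58.12 z 82.44 | F x 0.5 y -0.1 z -0.1 w -0.001
```

```bash
P(){ python3 f.py; python3 g2.py 11 || exit; }
python3 -m pendant '[[0,0,0.001,0,1],[0,0,0.002,0,1]]' >/dev/null;P
python3 -m pendant '[[0,0,0.001,0,1],[0,0,0.002,0,1]]' >/dev/null;P
python3 -m pendant '[[0,0,0.001,0,1],[0,0,0.002,0,1]]' >/dev/null;P
python3 -m pendant '[[0,0,0.001,0,1],[0,0,0.002,0,1]]' >/dev/null;P
python3 -m pendant '[[0,0,0.001,0,1],[0,0,0.002,0,1]]' >/dev/null;P
python3 -m pendant '[[0,0,0.001,0,1],[0,0,0.002,0,1]]' >/dev/null;P
```

```text
t20.75 jig x 28.22 y 58.15 z 81.57 | F x -1.0 y 0.1 z 4.6 w -0.001
t20.95 jig x 28.30 y 58.16 z 80.90 | F x -1.8 y -0.9 z 9.2 w 0.002
t21.15 jig x 28.40 y 58.20 z 80.04 | F x -1.0 y -1.0 z 10.7 w 0.001
t21.35 jig x 28.53 y 58.21 z 79.18 | F x -0.5 y -1.6 z 12.7 w 0.002
```

```bash
P(){ python3 f.py; python3 g2.py 21 || exit; }
python3 -m pendant '[[0,0,0.001,0,1],[0,0,0.002,0,1]]' >/dev/null;P
python3 -m pendant '[[0,0,0.001,0,1],[0,0,0.002,0,1]]' >/dev/null;P
python3 -m pendant '[[0,0,0.001,0,1],[0,0,0.002,0,1]]' >/dev/null;P
python3 -m pendant '[[0,0,0.001,0,1],[0,0,0.002,0,1]]' >/dev/null;P
python3 -m pendant '[[0,0,0.001,0,1],[0,0,0.002,0,1]]' >/dev/null;P
```

```text
t21.55 jig x 28.61 y 58.21 z 78.29 | F x -0.8 y -1.1 z 14.2 w -0.003
t21.75 jig x 28.69 y 58.27 z 77.50 | F x -1.5 y -1.5 z 17.3 w 0.003
t21.95 jig x 28.76 y 58.22 z 76.66 | F x -1.4 y -1.8 z 15.3 w -0.003
t22.15 jig x 28.83 y 58.29 z 75.25 | F x 1.5 y -1.6 z 8.1 w -0.001
t22.35 jig x 28.88 y 58.26 z 74.23 | F x 1.0 y -0.8 z 10.2 w -0.001
```

```bash
P(){ python3 f.py; python3 g2.py 16 || exit; }
python3 -m pendant '[[0,0,0.001,0,1],[0,0,0.002,0,1]]' >/dev/null;P
python3 -m pendant '[[0,0,0.001,0,1],[0,0,0.002,0,1]]' >/dev/null;P
python3 -m pendant '[[0,0,0.0008,0,1],[0,0,0.0008,0,1]]' >/dev/null;P
python3 -m pendant '[[0,0,0.0008,0,1],[0,0,0.0008,0,1]]' >/dev/null;P
python3 -m pendant '[[0,0,0.0008,0,1],[0,0,0.0008,0,1]]' >/dev/null;P
python3 -m pendant '[[0,0,0.0008,0,1],[0,0,0.0008,0,1]]' >/dev/null;P
```

```text
t22.55 jig x 28.98 y 58.22 z 73.25 | F x 2.5 y -0.8 z 5.6 w -0.001
t22.75 jig x 29.00 y 58.22 z 72.15 | F x 2.5 y -0.7 z 9.5 w -0.003
t22.95 jig x 28.99 y 58.27 z 71.74 | F x 2.7 y -1.1 z 8.1 w 0.002
t23.15 jig x 28.99 y 58.24 z 71.35 | F x 2.3 y -0.5 z 9.0 w -0.001
t23.35 jig x 28.99 y 58.28 z 71.04 | F x 2.5 y -0.0 z 9.5 w 0.000
t23.55 jig x 29.05 y 58.25 z 70.93 | F x 2.4 y -1.7 z 14.0 w -0.002
```

```bash

python3 -m pendant '[[0,0,0.0006,0,1],[0,0,0.0006,0,1]]' >/dev/null;python3 f.py
python3 -m pendant '[[0,0,-0.004,0,1],[0,0,-0.01,0,1],[0,0,-0.05,0,1],[0,0,-0.12,0,1],[0,0,-0.2,0,1]]' >/dev/null;python3 f.py
python3 -m pendant '[[0.1,0,-0.05,0,1],[0.2,0,-0.1,0,1],[0.3,0,-0.1,0,1]]' >/dev/null;python3 f.py
python3 - <<'E'
from h import *
ex=np.array([.9724,-.2335]);ey=np.array([.2335,.9724]);O=np.array([571.3,113.2])
for n in("scene","top"):
    c=read_camera(n)
    if n=="scene": cv2.imwrite("pics/s6.png",cv2.resize(c["img"][110:240,260:410],None,fx=4,fy=4,interpolation=cv2.INTER_CUBIC)[:,:,::-1])
    P=cloud(c);Q=P.copy();Q[...,0]=(P[...,:2]-O)@ex;Q[...,1]=(P[...,:2]-O)@ey
    m=(abs(Q[...,1]-60)<9)&(Q[...,2]>55)
    print(n,[(x,np.median(Q[m&(abs(Q[...,0]-x)<4)][:,2]).round(1)) for x in(-20,0,15,25,35,45,55,62)])
    m=(abs(Q[...,0])<14)&(Q[...,2]>55)&(Q[...,2]<70)&(Q[...,1]>-150)&(Q[...,1]<40)
    print("bar back end",np.percentile(Q[m][:,1],[0,1]),np.median(Q[m][:,0]))
E
```

```text
t23.75 jig x 29.06 y 58.34 z 70.90 | F x 0.7 y -2.2 z 18.7 w -0.000
t24.25 jig x 27.36 y 57.88 z 169.93 | F x 1.1 y 0.6 z 0.3 w -0.003
t24.55 jig x -112.26 y 59.09 z 220.40 | F x 0.5 y 1.8 z -0.8 w -0.001
scene [(-20, np.float64(74.0)), (0, np.float64(82.1)), (15, np.float64(73.9)), (25, np.float64(73.4)), (35, np.float64(73.9)), (45, np.float64(73.8)), (55, np.float64(nan)), (62, np.float64(nan))]
bar back end [-99.67302424 -99.47729414] 7.601196407038605
top [(-20, np.float64(72.5)), (0, np.float64(81.3)), (15, np.float64(72.1)), (25, np.float64(72.3)), (35, np.float64(72.8)), (45, np.float64(72.0)), (55, np.float64(70.1)), (62, np.float64(74.9))]
bar back end [-100.92524616  -99.94163972] 0.03320560935151136
  return _methods._mean(a, axis=axis, dtype=dtype,
  ret = ret.dtype.type(ret / rcount)
```

View pics/s6.png

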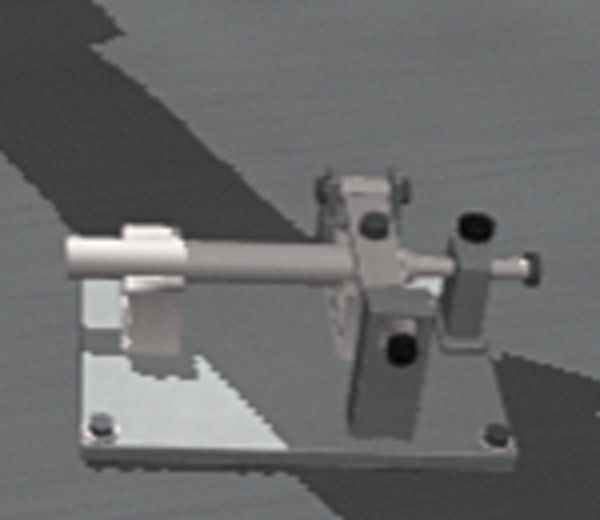

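The strap lies flat across the bar under the catch, around (380,250), with its top face level at about 73 mm. The bar's back end has not moved and the gripper is clear, so I'm handing in.

```bash
python3 -m pendant '[[0,0,0,0,1],[0,0,0,0,1],[0,0,0,0,1]]' >/dev/null; python3 -c "
from workcell import env; print(env.hand_in())"
```

```text
the job is handed in; nothing more can be done
None
```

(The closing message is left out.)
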